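# Lock the half-locked sample box

### The job

The sample box with the red key was left half locked. Turn its red key anticlockwise until its brass tongue has swung out to the stop, clear of the steel keeper, then turn it back clockwise until the lock is engaged, with the tongue squarely under the middle of the keeper and not past it; then let go of the key. Leave the blue key of the other box as it is.

Things in the scene. Friction and masses are not known exactly. Their poses are not given: they have to be found in the camera images.
- red_bow (a point): Grip point of the red key: on its vertical turning axis, mid bow, 114 mm above the bench. The red upright bow is a flat block 36 mm long (this point's x), 10 mm thick (y), 36 mm high: top 17 mm above this point, lower edge 19 mm below; the flat top of the dark round lock case is 32 mm below. Pinch its flat faces from above, closing along y. z is up; the point turns with the key.
- red_key (a joint): Angle of the red key (rad), growing anticlockwise seen from above. 0: engaged, bow and tongue point straight at the middle of the keeper. The tongue is clear of the keeper above 0.9; stops at 1.2 and at -0.7 (past the engaged position). Starts between 0.35 and 0.55. Light friction, about 0.05 N m; stays where it is left; nothing is felt at 0.
- blue_bow_edge (a point): Middle of one upright end edge of the blue key's bow, 18 mm from that key's turning axis along its bow, 114 mm above the bench. The blue key stands in an equal lock on an equal box beside the first, already locked; either box may be the left one.
- red_keeper (a point): Middle of the top of the red lock's steel keeper (24 mm wide lip with a black line), 76 mm above the bench, 34 mm from the key's axis. The key's brass tongue, 12 mm wide, reaches 36 mm from the axis along the bow (red_bow's -x) and slides under the lip. Lock and keeper sit on a grey box fixed to the bench, 166 x 136 mm, lid 60 mm above the bench.

How it is judged:
On the way:
1. the red key is turned anticlockwise until its tongue is clear of the keeper and near the stop (key past 1.0 rad) (value of joint red_key above 1 rad), for 0.1 s.
At the end, for the whole second after the job is handed in: The red key stands at rest within 0.2 rad (11 degrees) of its engaged position, tongue and bow pointing at the middle of the keeper; the edge of the blue key's bow is within 6 mm of where it was (value of joint red_key between -0.2 and 0.2 rad and velocity of joint red_key between -0.1 and 0.1 rad/s and distance of blue_bow_edge from where it was at the start of the episode below 0.006 m); the robot touches nothing.
It fails at once if the blue key is turned (distance of blue_bow_edge from where it was at the start of the episode above 0.006 m).
It also fails if it takes over 38 s, if anything falls off the work surface, if the arm or the gripper's body presses on something with over 40 N, if the wrist force passes 120 N, or if a joint passes its speed limit or range.

### The arm

A 7-joint arm with a two-finger parallel gripper is mounted at the origin on a cart in front of the work surface, level with it; the furniture and walls round the work are solid. World frame = base frame: x ahead of the robot, y to its left, z up, the work surface at z = 0. Lengths are in m, angles in rad, forces in N, time in s.
With the tool pointing down it reaches from about 0.375 to 0.925 m from the base axis. Payload 3.1 kg.
Tool frame: the origin (TCP) lies between the finger pads; the fingertips stand 19 mm ahead of it and the grasp point (between the pads) is the TCP; z points along the fingers, y is the line along which they close (so a half turn about z gives the same grasp; the last joint's range is limited). The gripper opens to 85 mm and grips with 20 to 120 N. Pads are 22 mm wide; open, the fingers measure 114 mm over their backs; the gripper's body (76 mm by 85 mm) begins 54 mm behind the grasp point. The pads swing forward as they close: fully open they stand 13 mm farther back than shut.
Start: joints at [-1.273, 0.383, 0.044, 1.598, -0.018, 1.161, -0.05], TCP at [0.251, 0.6, 0.25] pointing down, gripper open.
Joint ranges: [-2.61, 2.61], [-0.41, 2.15], [-1.48, 1.57], [0, 2.5], [-1.57, 4.71], [0.05, 1.97], [-2.85, 2.85]. Speed limits (rad/s): [2.79, 2.79, 3.14, 3.14, 3.14, 3.14, 3.14].

### API

Orientations are given as a unit quaternion [x, y, z, w].
In Python, from bench import move_ptp, movel, move_j, move_gripper, pause, inverse_kinematics, read_camera, camera_params, MotionError, sign_off, look_for, tip_of, read_time_s, read_qpos, read_joint_vel, read_effort, read_eef_pos, read_tcp_rot, read_ft_force, read_ft_torque, read_finger_gap, read_grasp_force gives the robot as it stands. Calls block until the motion is done:
- move_ptp(position, orientation): joint-space move of the TCP to a pose.
- movel(position, orientation=None, speed=0.15): straight line of the TCP; orientation=None keeps the orientation; speed is the mean speed in m/s.
- move_j(angles): joint-space move.
- move_gripper(opening, effort=None): finger opening in m; effort is the grip in N (None keeps the last); returns when the fingers have stopped.
- pause(seconds).
- inverse_kinematics(position, orientation): joint angles nearest the present ones, or None.
- read_camera(name): name is "scene" or "top" or "wrist"; returns the picture (480x640x3 uint8, red, green, blue); there is no depth.
- camera_params(name): a dict with "K" (3x3 intrinsics, pixels), "dist_coeffs" ([k1, k2, p1, p2, k3] as OpenCV has them; the pictures are not rectified), "camera_from_world" (4x4, takes a point from world to camera coordinates). Camera axes: x right, y down, z forward; pixel columns grow to the right and rows downward; lengths in m; the calibration is good to about 2 mm. A picture is of the moment at which its call begins: read the wrist's pose just before it. camera_params takes no time and is no camera call; for the wrist camera it gives the pose at the moment of the call.
A pose or a line that the arm cannot do raises MotionError and nothing moves.
- sign_off(): hands the job in; it is judged then, once.
Trained networks look in the newest picture that a camera, given by its name, has taken for a name from the list of things; names that differ only in an ending like _2 or _b are one class to them, and where a whole thing is asked for, a point or a joint stands for the part that bears it (a point fixed in the world has none). Each returns a list of dicts, best first, with "confidence" (0 to 1); they miss things now and then, are a little off and sometimes report something else, mostly with a low value. They report only what shows in the picture. A call takes as long as a camera call.
- look_for(camera, name): "at" ([column, row] in pixels, amid what is visible of it).
- tip_of(camera, name): "at" ([column, row] in pixels: a listed point, or the origin of a listed thing).
Readings, each from a call of its own:
- read_time_s(): time.
- read_qpos(): joint angles.
- read_joint_vel(): joint speeds.
- read_effort(): joint torques, N m.
- read_eef_pos(): TCP position.
- read_tcp_rot(): TCP orientation.
- read_ft_force(): force on the tool from outside, world axes, zero at the start.
- read_ft_torque(): the same for the moment, N m.
- read_finger_gap(): finger opening in m.
- read_grasp_force(): force on a finger pad.
Only numpy, scipy, OpenCV 4.12 (cv2) and the standard library are available. Lean on these libraries where they do the work, as an engineer would, in place of code of your own. Each camera call takes 0.05 s, during which the arm holds its last target. There are 200 camera calls.

## Working session

There is one attempt and no reset: what is moved stays moved. The work goes in short steps, each a Python script; the robot and the scene stay as the last script left them, time stands still between calls to the robot, and variables do not carry over. Pictures are saved under pics/ and viewed, at most 10 in all, crops included, and the job is handed in when it is done.

```bash
mkdir -p pics
cat > h.py <<'E'
from bench import *
import numpy as np, cv2
from scipy.spatial.transform import Rotation as R
def save(cam,n):
    im=read_camera(cam); cv2.imwrite(f'pics/{n}.png',im[:,:,::-1]); return im
def ray(cam,px,z,P=None):
    P=P or camera_params(cam); K=np.array(P['K']); d=np.array(P['dist_coeffs'])
    u=cv2.undistortPoints(np.array([[px]],float),K,d)[0,0]
    T=np.array(P['camera_from_world']); Rm=T[:3,:3]; c=-Rm.T@T[:3,3]; v=Rm.T@np.r_[u,1]
    return c+v*(z-c[2])/v[2]
E
python3 - <<'E'
from h import *
for c in ['scene','top']:
    save(c,c+'0'); 
    P=camera_params(c);T=np.array(P['camera_from_world']);print(c,-T[:3,:3].T@T[:3,3])
    for n,z in [('red_bow',.114),('red_keeper',.076),('blue_bow_edge',.114)]:
        for r in tip_of(c,n)[:2]: print(n,r,ray(c,r['at'],z).round(4))
print(read_time_s(),read_tcp_rot())
E
```

```text
scene [ 0.23780187 -0.57612944  0.71359895]
red_bow {'at': [279.9, 179.2], 'confidence': 0.87} [0.5564 0.1188 0.114 ]
red_keeper {'at': [260.8, 198.0], 'confidence': 0.62} [0.5228 0.1311 0.076 ]
blue_bow_edge {'at': [379.2, 299.4], 'confidence': 0.79} [ 0.5566 -0.1892  0.114 ]
top [ 0.4008653  -0.01146893  0.96193812]
red_bow {'at': [237.9, 243.9], 'confidence': 0.71} [0.5564 0.1234 0.114 ]
red_keeper {'at': [228.6, 259.8], 'confidence': 0.72} [0.5308 0.146  0.076 ]
blue_bow_edge {'at': [405.5, 249.2], 'confidence': 0.71} [ 0.5565 -0.1982  0.114 ]
0.4 [ 1.96610300e-01  9.80481695e-01 -1.88950923e-04 -2.66018723e-05]
```

View pics/top0.png

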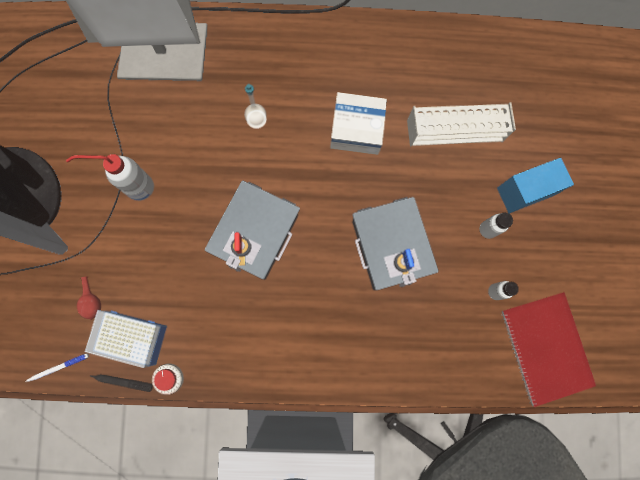

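View pics/scene0.png

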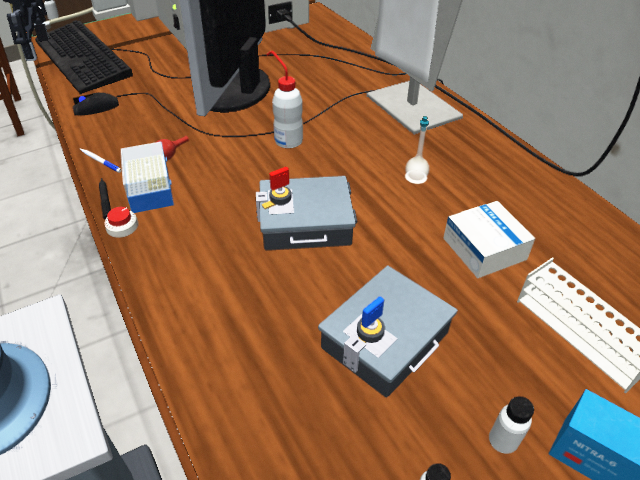

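The red box is the left one in the top view: key at about (238,244), keeper at (232,262). The blue key is at (405,262), well clear of it. Next is a closer look with the wrist camera.

```bash
cat >> h.py <<'E'
def q(a): # tool down, tool x axis at world angle a
    c,s=np.cos(a),np.sin(a)
    return R.from_matrix(np.array([[c,s,0],[s,-c,0],[0,0,-1]])).as_quat()
E
python3 - <<'E'
from h import *
for a in (0,np.pi):
    for d in(-.5,0,.75):
        j=inverse_kinematics([.556,.121,.116],q(a+d)); print(a,d,None if j is None else np.round(j,2))
P=camera_params('wrist');T=np.array(P['camera_from_world']);print(-T[:3,:3].T@T[:3,3],T[:3,:3].round(2),read_eef_pos(),R.from_quat(read_tcp_rot()).as_matrix().round(2))
E
```

```text
0 -0.5 [-1.24  0.94  1.37  1.94 -1.02  1.2  -1.55]
0 0 [-0.84  0.46  0.67  1.93 -0.37  0.87 -1.55]
0 0.75 [-0.78  0.45  0.6   1.92 -0.32  0.87 -0.84]
3.141592653589793 -0.5 [-0.64  0.41  0.42  1.92 -0.22  0.85  0.97]
3.141592653589793 0 [-0.57  0.4   0.34  1.92 -0.18  0.85  1.43]
3.141592653589793 0.75 [-0.46  0.39  0.21  1.91 -0.11  0.85  2.12]
[0.18696129 0.62582001 0.37362847] [[ 0.39  0.92  0.  ]
 [ 0.89 -0.37  0.27]
 [ 0.25 -0.11 -0.96]] [0.25056801 0.59963658 0.25006471] [[-0.92  0.39 -0.  ]
 [ 0.39  0.92 -0.  ]
 [-0.   -0.   -1.  ]]
```

Run:
```python
from h import *
move_ptp([.55,.121,.24],q(np.pi)); move_gripper(.05,30)
P=camera_params('wrist'); save('wrist','w0')
T=np.array(P['camera_from_world']);print(-T[:3,:3].T@T[:3,3])
for n,z in [('red_bow',.114),('red_keeper',.076)]:
    for r in tip_of('wrist',n)[:2]: print(n,r,ray('wrist',r['at'],z,P).round(4))
print(read_time_s())
```

```text
[0.48101255 0.12049647 0.36354552]
red_bow {'at': [321.5, 251.6], 'confidence': 0.82} [0.5579 0.1229 0.114 ]
red_keeper {'at': [338.8, 196.7], 'confidence': 0.86} [0.529  0.1355 0.076 ]
3.025
```

View pics/w0.png

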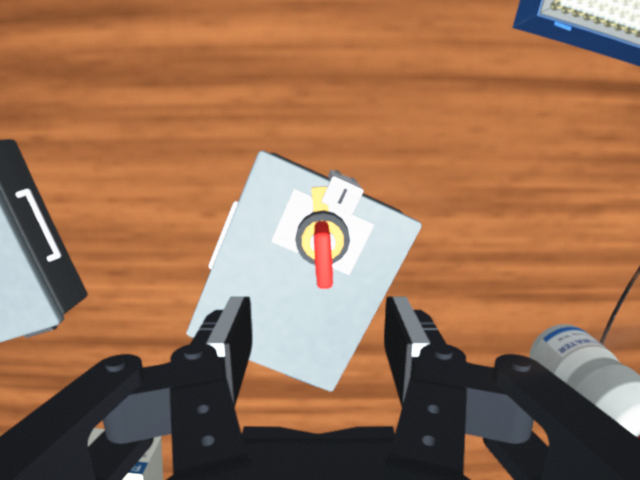

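The wrist view shows the red bow's top from about (321,225) to (324,287), brass tongue at (319,195), keeper at (343,196) and lid corners at (262,153), (419,225), (331,390) and (188,333). I'll compute the key angle and the keeper direction from these.

Run:
```python
from h import *
P=camera_params('wrist'); im=cv2.imread('pics/w0.png')
hsv=cv2.cvtColor(im,cv2.COLOR_BGR2HSV)
roi=np.zeros(im.shape[:2],bool); roi[200:310,290:360]=1
m=roi&((hsv[...,0]<8)|(hsv[...,0]>172))&(hsv[...,1]>150)
top=m&(hsv[...,2]>170)
print(m.sum(),top.sum(),np.percentile(hsv[m][:,2],[5,25,50,75,95]))
ys,xs=np.nonzero(top)
pts=np.array([ray('wrist',p,.131,P)[:2] for p in np.c_[xs,ys]])
c=pts.mean(0);r=cv2.minAreaRect((pts*1e4).astype(np.float32));print('topface',c,r)
w=np.linalg.svd(pts-c,full_matrices=False)[2][0];print('dir deg',np.degrees(np.arctan2(w[1],w[0])))
L=[ray('wrist',p,.06,P)[:2] for p in [(262,153),(419,225),(331,390),(188,333)]]
for i in range(4):
    d=L[(i+1)%4]-L[i]; print(np.linalg.norm(d).round(4),np.degrees(np.arctan2(d[1],d[0])).round(1))
print(ray('wrist',(343,196),.076,P), [ray('wrist',p,.076,P)[:2].round(4) for p in((346,189),(340,203))])
cv2.imwrite('pics/w0c.png',cv2.resize(im[160:310,260:410],(600,600),interpolation=cv2.INTER_CUBIC))
```

```text
797 674 [151. 250. 255. 255. 255.]
topface [0.55857838 0.12332262] ((5553.61181640625, 1233.65576171875), (399.9798889160156, 96.42364501953125), 1.6973228454589844)
dir deg 3.869149715657565
0.1297 65.4
0.161 -24.2
0.1313 -114.7
0.1607 155.2
[0.52853982 0.13824566 0.076     ] [array([0.5236, 0.1403]), array([0.5336, 0.1362])]
```

View pics/w0c.png

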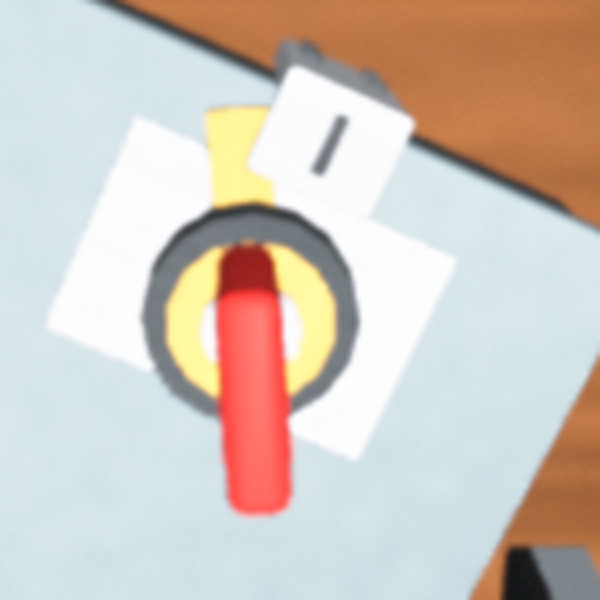

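Run:
```python
from h import *
a=np.radians(182.5)
move_ptp([.558,.123,.165],q(a)); movel([.558,.123,.117],q(a),speed=.1)
move_gripper(.0,30)
print(read_time_s(),read_eef_pos(),read_finger_gap(),read_grasp_force(),read_ft_force(),read_ft_torque())
t0=a
for d in np.radians([190,200,210]):
    movel([.558,.123,.117],q(d)); print(np.degrees(d),read_time_s(),read_ft_torque().round(3) if hasattr(read_ft_torque(),'round') else read_ft_torque(),read_ft_force())
```

```text
4.4917 [0.55864209 0.12416146 0.11784685] 0.009856359638048841 33.83854687213898 [0.02506725 1.86565871 3.26537677] [ 0.33824013  0.11256699 -0.00314775]
190.0 4.775 [0.518 0.123 0.048] [-0.40196254  3.1578914   4.65072627]
200.0 5.1 [0.559 0.092 0.005] [-1.02761352  3.24372536  5.56421079]
210.00000000000003 5.425 [0.552 0.104 0.129] [-0.40541127  3.25999958  6.82406478]
```

Run:
```python
from h import *
for g in range(213,230,2):
    movel([.558,.123,.117],q(np.radians(g))); pause(.1)
    m=R.from_quat(read_tcp_rot()).as_matrix(); t=read_ft_torque()[2]
    print(g,np.degrees(np.arctan2(m[1,0],m[0,0]))%360,round(t,3),read_ft_force()[:2],read_time_s())
    if abs(t)>.35: break
```

```text
213 212.7829428071299 0.07 [-1.53060677  2.42292175] 5.775
215 214.7869668045137 0.056 [-1.19990354  3.14979953] 6.125
217 216.78133142231476 0.05 [-0.08751919  3.13595747] 6.475
219 218.78155144868362 0.062 [0.18905164 3.15630657] 6.825
221 220.7857457754253 0.053 [-0.40708767  2.81451667] 7.175
223 222.78489218393887 0.053 [0.87882476 2.51011397] 7.525
225 224.71921419481737 -0.196 [1.20505549e-03 3.81693343e+00] 7.875
227 226.4886902082518 -0.805 [-0.63178118  2.85324712] 8.225
```

The stop was reached at about 224°, which puts engaged at about 155.2°, in agreement with the vision estimate. I'll turn back to that angle, release, retreat and check.

Run:
```python
from h import *
for g in [220,210,200,190,180,170,162,155]:
    movel([.558,.123,.117],q(np.radians(g)))
pause(.3)
m=R.from_quat(read_tcp_rot()).as_matrix();print(np.degrees(np.arctan2(m[1,0],m[0,0]))%360,read_ft_torque(),read_finger_gap())
move_gripper(.05); movel([.558,.123,.2],speed=.12); move_ptp([.55,.121,.24],q(np.pi))
P=camera_params('wrist'); im=save('wrist','w1')
cv2.imwrite('pics/w1c.png',cv2.resize(im[160:310,260:410,::-1],(600,600),interpolation=cv2.INTER_CUBIC))
print(read_time_s(),read_ft_force())
```

```text
154.76598291715484 [ 0.57849776  0.15627429 -0.04806307] 0.00932504786876212
12.8083 [-0.58528578  0.2637293  -0.76607217]
```

View pics/w1c.png

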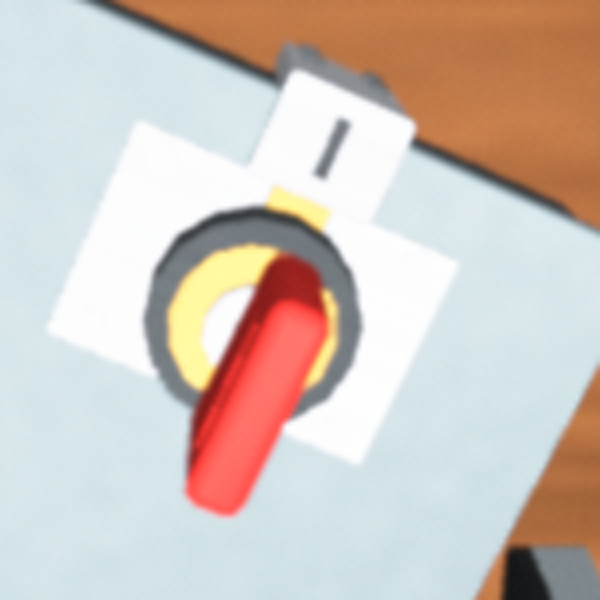

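The crop shows the tongue at (298,207) under the middle of the keeper, with the bow parallel to the keeper's black line (about 25° against 24°). The gripper is clear of everything, so I'm handing in.

```bash
python3 -c "
from bench import *
print(sign_off())"
```

```text
the job is handed in; nothing more can be done
None
```

The red key was turned anticlockwise to its stop, then back clockwise to the engaged position (within about 2° by the last wrist picture) and let go; the arm stayed clear of the blue key, and the job was handed in at about 13 s, with no verdict returned.

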